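# Pin a bevelled block in the bench hook

## Task

Lay the bevelled wooden block flat on the board of the bench hook, in the corner that fence and stop form on the lamp's side of the stop, with its sloping edge away from the fence, and let go of it. Then press on the block with one slanting push, down and towards the fence, so that it is pinned firmly against the fence and the board at once, with its end touching the stop, ready for a colleague to drill. Finish while still pushing and keep holding it there; leave the other things on the bench where they are.

Things in the scene. Friction and masses are not known exactly. Their poses are not given: they have to be found in the camera images.
- work: Workpiece: loose pale wooden block, about 90 g, 50 (its x) x 60 (y) x 40 mm tall, on the bench left of the bench hook. Origin: centre of underside, z up. Its upper -x edge is bevelled at 45 degrees along the whole 60 mm: the slope runs from x -25, z 20 to x -5, z 40 mm; below it the -x face is upright, and the flat top spans x -5 to +25. End faces (+y, -y) flat, 60 mm apart.
- work_bevel (a point): Middle of the block's sloping face, at (-15, 0, 30) mm in the block's frame
- work_end (a point): Lower middle of the block's +y end face, at (0, +30, 0) mm in the block's frame: the end that meets the stop
- hook: Bench hook, fixed to the bench: plywood board 180 (x) x 260 (y) x 12 mm thick, fence along its far (+x) side, a stop on the left part. Origin: centre of the board's underside, on the bench; x points to the fence, y (left) along it, z up. Board top at z = 12 mm. A block fully home has its origin at x = 35, z = 12 mm here, its axes parallel to these.
- board: The plywood board of the bench hook (same origin and axes as the bench hook). Waxed: the block slides on it with a friction coefficient of 0.3 to 0.5, so a push much steeper than 45 degrees can jam the block short of the fence; lean more along than down.
- fence: The fence: wooden strip 30 mm (x) by 260 mm (y), rising 15 mm above the board. Origin at its centre on the board's top, 75 mm in +x from the bench hook's origin; the face that the block bears on looks to -x.
- fence_face (a point): Middle of the fence's bearing face where it meets the board, at x = 60 mm in the bench hook's frame
- stop_face (a point): Stop, a wooden block 50 (x) x 30 (y) mm, 15 mm above the board, against the fence; its steel strap and screw over the fence reach 24 mm. This point: on the -y face, which the workpiece's end touches, at board level, 30 mm in -x from the fence face; axes as the hook's. It is set elsewhere along the fence each time (y 30 to 90 mm in the hook's frame) and clamped: it holds against 50 N.
- plain: Square-edged wooden block of the same wood, 45 (x) x 90 (y) x 22 mm, lower and longer than the workpiece, no bevel; origin at the centre of its underside. Not needed, must not be moved.
- lamp: Small lamp in a round white holder, 36 mm across, 42 mm tall, standing on the right part of the board; origin at the centre of its underside. Must not be moved.
- driver: Screwdriver, 170 mm, lying on the bench near the robot, on its right. Must not be moved.
- beaker: Glass beaker, 68 mm across, 90 mm tall, right of the bench hook. Must not be moved.
- crank: Hand-cranked generator, about 200 mm long and 96 mm tall, on the right of the bench. Must not be moved.
- masses: Stack of brass slotted masses on a hanger, 40 mm across, 70 mm tall, on the left of the bench. Must not be moved.
- tape: Roll of tape lying flat, 80 mm across, 20 mm tall, on the left of the bench. Must not be moved.
Mind the look-alikes: they are no part of the job. Leave any blue or red look-alike of the work alone.

How it is judged:
By the outcome, as a careful person would: the job done as asked, in the order asked, and still so for the second after the job is handed in, while the arm keeps its last pose, push and grip.
It also fails if it takes over 48 s, if anything falls off the work surface, if the arm or the gripper's body presses on something with over 40 N, if the wrist force passes 120 N, or if a joint passes its speed limit or range.

## Robot

A 7-joint arm with a two-finger parallel gripper is mounted at the origin on the work surface. World frame = base frame: x ahead of the robot, y to its left, z up, the work surface at z = 0. Lengths are in m, angles in rad, forces in N, time in s.
With the tool pointing down it reaches from about 0.425 to 0.825 m from the base axis. Payload 3.6 kg.
Tool frame: the origin (TCP) lies at the very end of the fingers, on their centre line; the grasp point (between the pads) lies 19 mm behind it; z points along the fingers, y is the line along which they close (so a half turn about z gives the same grasp; the last joint's range is limited). The gripper opens to 85 mm and grips with 20 to 120 N. Pads are 22 mm wide; open, the fingers measure 114 mm over their backs; the gripper's body (76 mm by 85 mm) begins 54 mm behind the grasp point. The pads swing forward as they close: fully open they stand 13 mm farther back than shut.
Start: joints at [1.224, 0.615, -0.013, 1.423, 0.008, 1.103, -0.04], TCP at [0.205, -0.617, 0.231] pointing down, gripper open.
Joint ranges: [-3.12, 3.12], [-0.3, 2.06], [-1.34, 1.32], [0.26, 2.42], [-1.36, 4.5], [0.01, 1.98], [-2.84, 2.84]. Speed limits (rad/s): [2.79, 2.79, 3.14, 3.14, 3.14, 3.14, 3.14].

## Interface

Orientations are given as a unit quaternion [w, x, y, z].
In Python, from cell import ctrl gives the robot as it stands.
- The arm moves only by the shell command python3 -m creep 'ROWS'. ROWS is JSON, one flat list of numbers, 7 for each row, row after row: the shift along the tool's x, y, z in cm, then the turn, a rotation vector about the tool's x, y, z in degrees, then the opening, from 0 (shut) to 1 (fully open). A call has 1 to 8 rows; each row shifts and turns the commanded pose from where the row before left it, along the tool's axes as they then stand; what a row does not reach is not made up. A row lasts 1/8 s, in which the tool goes at most 62.5 mm and 10.7 degrees, less where a joint would pass 70% of its speed; a pose out of reach is approached as far as the arm can. A call with a gripper value outside its range is refused whole. The fingers move at their own pace and stop on an object; the grip force is fixed at half the most. Time passes only in rows, so rows that do not move let the fingers close. It gives the time, the measured TCP pose, the force, the opening and the grip force at its end, in the units of the state.
- ctrl.state(): the state, without advancing time (a new reading comes with each control period).
- ctrl.get_image(name): name is "scene" or "top" or "wrist"; returns the picture (480x640x3 uint8, red, green, blue); there is no depth.
- ctrl.camera_info(name): a dict with "K" (3x3 intrinsics, pixels), "rvec" (rotation vector, rad) and "tvec" (3), from world to camera coordinates, as OpenCV has them. Camera axes: x right, y down, z forward; pixel columns grow to the right and rows downward; lengths in m; the calibration is good to about 2 mm. A picture is of the moment at which its call begins: read the wrist's pose just before it. camera_info takes no time and is no camera call; for the wrist camera it gives the pose at the moment of the call.
- ctrl.sign_off(): hands the job in; it is judged then, once.
The state is a dict: "time": time; "joint_pos": joint angles; "dq": joint speeds; "joint_efforts": joint torques, N m; "eef_pos": TCP position; "tcp_rot": TCP orientation; "wrist_force": force on the tool from outside, world axes, zero at the start; "ft_torque": the same for the moment, N m; "gripper_width": opening from 0.0 (shut) to 1.0 (fully open); "finger_force": force on a finger pad.
Only numpy, scipy, OpenCV 4.12 (cv2) and the standard library are available. Lean on these libraries where they do the work, as an engineer would, in place of code of your own. Each camera call takes 0.05 s, during which the arm holds its last target. There are 200 camera calls.

## Working session

There is one attempt and no reset: what is moved stays moved. The work goes in short steps, Python scripts to look and compute and a shell command to move; the robot and the scene stay as the last step left them, time stands still between calls to the robot, and variables do not carry over. Pictures are saved under pics/ and viewed, at most 10 in all, crops included, and the job is handed in when it is done.

```bash
ls; mkdir -p pics; python3 - <<'E'
from cell import ctrl
import cv2
for n in ("scene","top"):
    cv2.imwrite(f"pics/{n}0.png",ctrl.get_image(n)[:,:,::-1])
    print(n,ctrl.camera_info(n))
s=ctrl.state();print({k:s[k] for k in("time","eef_pos","tcp_rot","wrist_force","gripper_width")})
E
```

```text
pics
scene {'K': array([[609.2108681 ,   0.        , 324.04172636],
       [  0.        , 609.2108681 , 250.22455355],
       [  0.        ,   0.        ,   1.        ]]), 'rvec': array([ 0.85668083,  2.42907398, -1.18367442]), 'tvec': array([ 0.39480824, -0.15455711,  1.63943677])}
top {'K': array([[504.54598392,   0.        , 316.15957956],
       [  0.        , 504.54598392, 238.87092124],
       [  0.        ,   0.        ,   1.        ]]), 'rvec': array([ 2.16699592, -2.17430923,  0.0834256 ]), 'tvec': array([-0.01020692,  0.50925611,  1.05163672])}
{'time': 0.1, 'eef_pos': array([ 0.20475137, -0.61619839,  0.2302699 ]), 'tcp_rot': array([-1.12620256e-03,  9.87158321e-01,  1.59740863e-01, -1.95535849e-04]), 'wrist_force': array([-0.10675968, -0.14813882,  0.09872885]), 'gripper_width': 1.0005641239239937}
```

View pics/scene0.png

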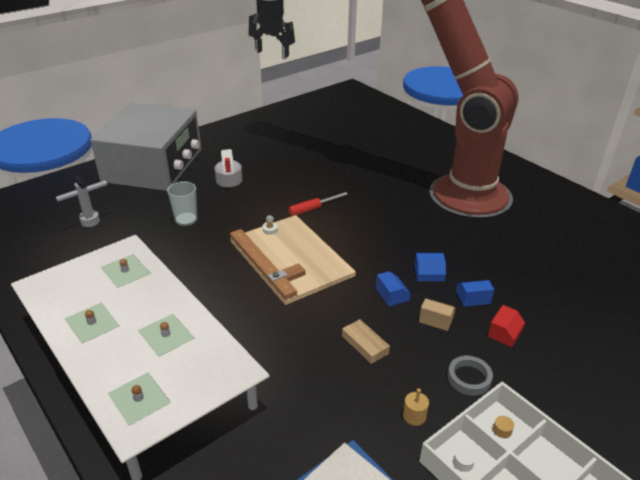

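View pics/top0.png

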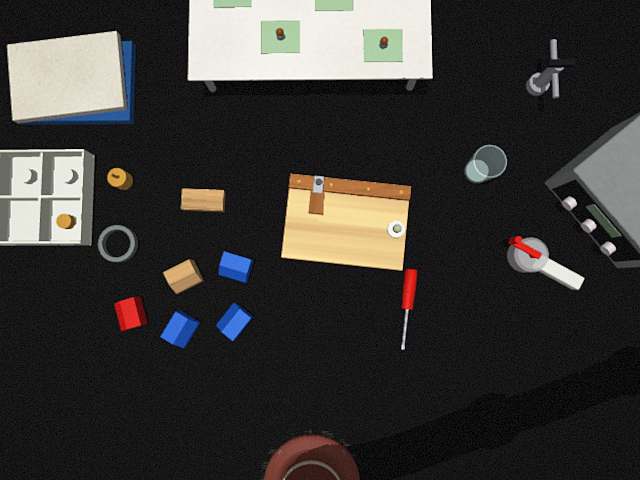

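Scene: pale blocks at (437,314) and (366,341), blue ones at (393,288), (431,267) and (475,293), and a red one at (507,326). In the top view the pale block at (183,276) is short and seems to have a bevel, so it fits the work. The one at (202,200) is long and low, so it is the plain. The hook is at (347,222), the stop at (317,203), the lamp at (396,229). I'll confirm with an enlarged crop.

```bash
python3 - <<'E'
import cv2,numpy as np
t=cv2.imread("pics/top0.png");s=cv2.imread("pics/scene0.png")
R=lambda im,x,y,w,h,W,H:cv2.resize(im[y:y+h,x:x+w],(W,H),interpolation=cv2.INTER_CUBIC)
# left: top work x155..215,y250..300 ; right: scene work
a=R(t,155,250,50,50,400,300*4//3)[:400]; b=R(s,412,290,50,50,400,400)
c=np.hstack([a,b]); cv2.imwrite("pics/c1.png",c)
d=R(t,275,165,144,108,800,600);cv2.imwrite("pics/c2.png",d)
E
```

```text
(no output)
```

View pics/c1.png

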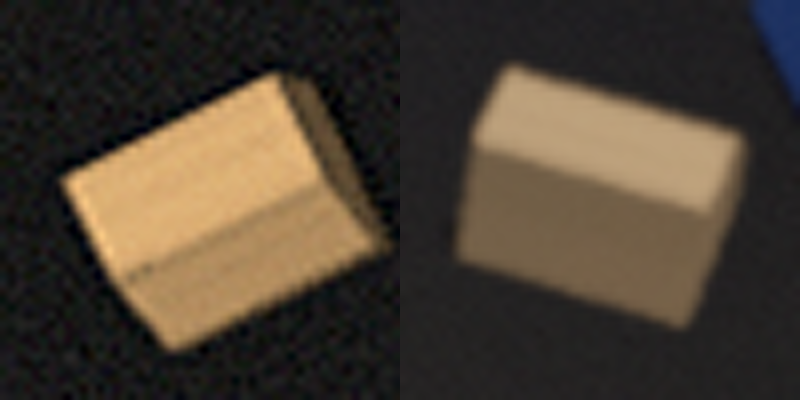

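View pics/c2.png

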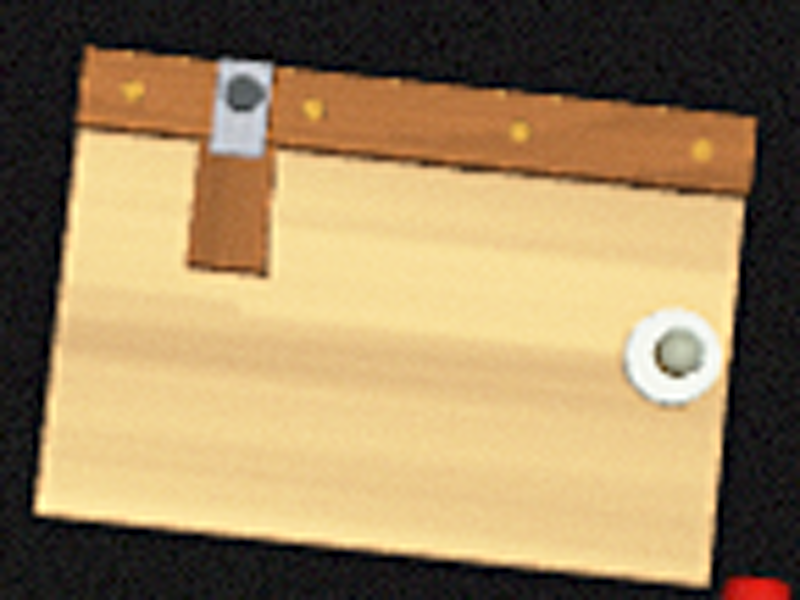

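The crop confirms it. The pale block at top (183,276) / scene (437,314) has the bevel, facing the robot, so it is the work; the blue and red ones are look-alikes. Next I need a scene crop of the hook for the second view.

```bash
python3 - <<'E'
import cv2
s=cv2.imread("pics/scene0.png")
cv2.imwrite("pics/c3.png",cv2.resize(s[205:307,225:361],(800,600),interpolation=cv2.INTER_CUBIC))
E
```

```text
(no output)
```

View pics/c3.png

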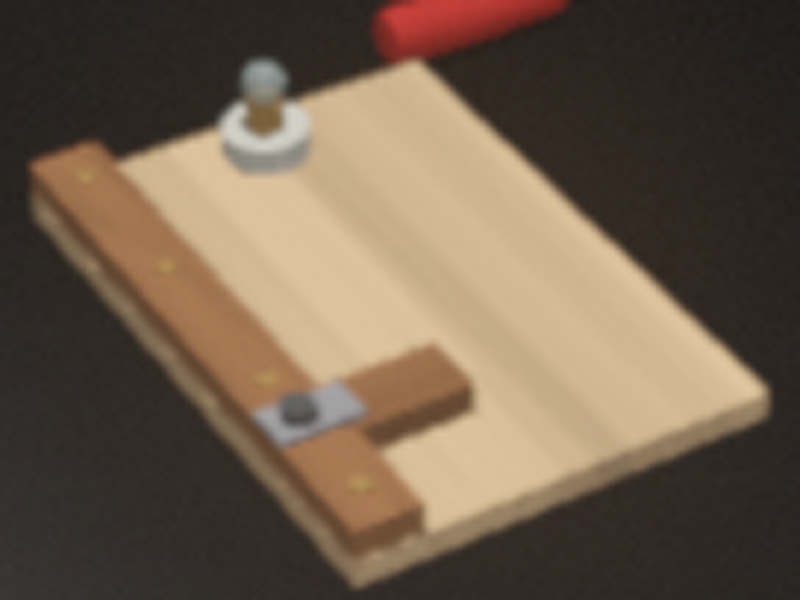

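Scene crop: fence top corners at (30,163), (100,140), (423,508); stop tip at (435,345)/(470,383); board corners at (768,388), (418,60); lamp at (265,140). Now I'll fit the poses in both views.

```bash
cat > h.py <<'E'
import numpy as np,cv2
from cell import ctrl
from scipy.optimize import least_squares
from scipy.spatial.transform import Rotation as Ro
C={n:ctrl.camera_info(n) for n in("scene","top")}
def proj(n,P,ci=None):
    c=ci or C[n];return cv2.projectPoints(np.array(P,float).reshape(-1,3),c["rvec"],c["tvec"],c["K"],None)[0][:,0]
def tri(a,b,A="top",B="scene"):
    M=[C[n]["K"]@np.c_[cv2.Rodrigues(C[n]["rvec"])[0],C[n]["tvec"]] for n in(A,B)]
    X=cv2.triangulatePoints(M[0],M[1],np.array(a,float),np.array(b,float));return X[:3]/X[3]
def un(p,x0,y0,s):return ((np.array(p,float)+.5)/s-.5)+[x0,y0]
def place(q,P):  # q=x,y,z,yaw
    return Ro.from_euler("z",q[3]).apply(np.array(P,float)/1e3)+q[:3]
def tool():
    s=ctrl.state();return np.array(s["eef_pos"]),Ro.from_quat(np.roll(s["tcp_rot"],-1))
E
python3 - <<'E'
from h import *
wt={(25,30,40):(65,180),(25,-30,40):(278,72),(-5,30,40):(115,280),(-5,-30,40):(325,183),(-25,30,20):(175,352)}
ws={(-5,-30,40):(510,65),(-5,30,40):(745,135),(25,30,40):(710,212),(25,-30,40):(475,140),(25,-30,0):(458,262),(25,30,0):(688,325)}
T=lambda p:un(p,155,250,8);S=lambda p:un((p[0]-400,p[1]),412,290,8)
print("tri",[tri(T(wt[k]),S(ws[k])).ravel().round(4).tolist() for k in wt if k in ws])
def r(q):return np.r_[(proj("top",place(q,list(wt)))-[T(v) for v in wt.values()]).ravel(),(proj("scene",place(q,list(ws)))-[S(v) for v in ws.values()]).ravel()]
o=least_squares(r,[.4,.28,0,.4]);print("work",o.x.round(4),np.degrees(o.x[3]).round(1),"rms",np.sqrt(np.mean(o.fun**2)))
ht={(-90,130,12):(35,515),(-90,-130,12):(712,587),(90,130,27):(85,45),(90,-130,27):(757,117),(60,-130,27):(748,193)}
hs={(90,-130,27):(30,163),(60,-130,27):(100,140),(60,130,27):(423,508),(-90,130,12):(768,388),(-90,-130,12):(418,60),(90,130,0):(357,588)}
T=lambda p:un(p,275,165,800/144);S=lambda p:un(p,225,205,800/136)
print("tri",[(k,tri(T(ht[k]),S(hs[k])).ravel().round(4).tolist()) for k in ht if k in hs])
st=[(188,268),(268,277)];ss=[(470,383),(435,345)]
for a,b in zip(st,ss):print("stop tri",tri(T(a),S(b)).ravel())
def r(q):
    s=[(10,q[4]*1e3+30,27),(10,q[4]*1e3,27)]
    return np.r_[(proj("top",place(q,list(ht)+s))-[T(v) for v in list(ht.values())+st]).ravel(),(proj("scene",place(q,list(hs)+s))-[S(v) for v in list(hs.values())+ss]).ravel()]
o=least_squares(r,[.5,-.05,0,0,.06]);print("hook",o.x.round(4),np.degrees(o.x[3]).round(2),"rms",np.sqrt(np.mean(o.fun**2)))
print("lamp rim tri",tri(T((672,357)),S((265,128))).ravel())
q=o.x;print("goal",place(q,[[35,q[4]*1e3-30,12]]), place(q,[[10,q[4]*1e3,12]]))
p,R=tool();print(p,R.as_matrix().round(3))
print(ctrl.camera_info("wrist"))
E
```

```text
tri [[0.4394, 0.309, 0.0388], [0.4668, 0.2543, 0.0388], [0.4126, 0.2958, 0.0394], [0.4385, 0.2408, 0.0387]]
work [ 0.4304  0.2705 -0.0016  0.4656] 26.7 rms 0.34772288115134187
tri [((-90, 130, 12), [0.4714, 0.0634, 0.0122]), ((-90, -130, 12), [0.4419, -0.1964, 0.0098]), ((90, -130, 27), [0.6224, -0.2147, 0.0263]), ((60, -130, 27), [0.5923, -0.2102, 0.0269])]
stop tri [0.56631124 0.00321866 0.02426026]
stop tri [ 0.56172482 -0.0263586   0.02155125]
hook [ 0.5469 -0.0759 -0.0019 -0.1106  0.0515] -6.34 rms 0.477673304502674
lamp rim tri [ 0.53053098 -0.18150789  0.02158619]
goal [[ 0.58409831 -0.05840158  0.01008248]] [[ 0.56256253 -0.02582536  0.01008248]]
[ 0.20475137 -0.61619839  0.2302699 ] [[ 0.949  0.315 -0.001]
 [ 0.315 -0.949  0.002]
 [-0.    -0.002 -1.   ]]
{'K': array([[371.86072302,   0.        , 321.87891588],
       [  0.        , 371.86072302, 241.20986391],
       [  0.        ,   0.        ,   1.        ]]), 'rvec': array([-2.32069784,  1.6746975 ,  0.28035897]), 'tvec': array([-0.65070848, -0.04133699,  0.38096607])}
```

The fits agree with the stated heights: block top 39 mm measured against 40, board about 11 against 12, rms under 0.5 px. The work is at (0.430, 0.2705) with yaw 26.7°. The hook yaw is −6.3° and the stop is at y = 51 mm in its frame. Moving now, by an arc that stays within reach.

```bash
python3 -m creep '[4.75,-2.6,0,0,0,0,1, 4.75,-2.6,0,0,0,0,1, 4.75,-2.6,0,0,0,0,1, 4.75,-2.6,0,0,0,0,1, 4.75,-2.6,0,0,0,0,1, 4.75,-2.6,0,0,0,0,1, 4.75,-2.6,0,0,0,0,1, 4.75,-2.6,0,0,0,0,1]'; python3 -m creep '[1.3,-5.2,0,0,0,0,1, 1.3,-5.2,0,0,0,0,1, 1.3,-5.2,0,0,0,0,1, 1.3,-5.2,0,0,0,0,1, 1.3,-5.2,0,0,0,0,1, 1.3,-5.2,0,0,0,0,1, 1.3,-5.2,0,0,0,0,1, 1.3,-5.2,0,0,0,-8.3,1]'; cat >> h.py <<'E'
def to(P,yaw):  # shift (cm) in tool axes to reach P; turn (deg) to tool-down with tool x at yaw
    p,R=tool();D=Ro.from_matrix(np.c_[[np.cos(yaw),np.sin(yaw),0],[np.sin(yaw),-np.cos(yaw),0],[0,0,-1]])
    s=ctrl.state();print("t",round(s["time"],2),"p",p.round(4),"shift cm",(R.inv().apply(np.array(P)-p)*100).round(2),"turn",np.degrees((R.inv()*D).as_rotvec()).round(2),"F",np.round(s["wrist_force"],1))
E
python3 -c "
from h import *
to([.4304,.2705,.018],.4656)"
```

```text
time: 1.1
eef_pos: [0.5007, -0.2981, 0.2309]
tcp_rot: [-0.0, 0.987, 0.16, -0.0]
wrist_force: [0.8, 0.3, 0.4]
gripper_width: 0.998
finger_force: 0.0
time: 2.1
eef_pos: [0.4669, 0.1296, 0.2312]
tcp_rot: [0.0, 0.973, 0.233, -0.0]
wrist_force: [1.4, -0.5, -0.9]
gripper_width: 0.999
finger_force: 0.0
t 2.1 p [0.4669 0.1296 0.2312] shift cm [  3.12 -14.22  21.32] turn [0.01 0.02 0.23] F [ 1.4 -0.5 -0.9]
```

```bash
python3 -m creep '[0.78,-3.55,2.3,0,0,0,1, 0.78,-3.55,2.3,0,0,0,1, 0.78,-3.55,2.3,0,0,0,1, 0.78,-3.57,2.3,0,0,0.2,1, 0,0,0,0,0,0,1]'; python3 - <<'E'
from h import *
ci=ctrl.camera_info("wrist");im=ctrl.get_image("wrist")[:,:,::-1].copy()
W=[.4304,.2705,0,.4656]
for p in proj("",place(W,[[25,30,40],[25,-30,40],[-5,-30,40],[-5,30,40],[-25,30,20],[-25,-30,20]]),ci):cv2.circle(im,tuple(int(round(v)) for v in p),3,(0,255,0),1)
cv2.imwrite("pics/w1.png",im)
to([.4304,.2705,.018],.4656)
E
```

```text
time: 2.72
eef_pos: [0.4287, 0.2719, 0.1375]
tcp_rot: [-0.0, 0.973, 0.232, -0.002]
wrist_force: [-0.1, -0.8, -0.2]
gripper_width: 0.998
finger_force: 0.0
t 2.77 p [0.4303 0.2698 0.1384] shift cm [ 0.08 -0.06 12.04] turn [-0.    0.15 -0.01] F [-0.2 -0.7  0.7]
```

View pics/w1.png

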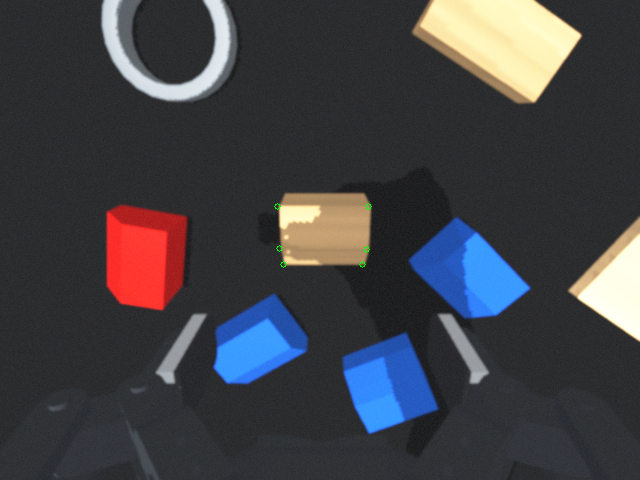

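The predicted corners lie on the pale block (280–370, 207–265) to within about 2 mm. The blue block's corner at (410,262) is close to the right finger, so I'll go down part-closed and slightly towards +x.

```bash
python3 -m creep '[0.4,0.1,2.2,0,0,0,0.85, 0,0,2.5,0,0,0,0.85, 0,0,2.5,0,0,0,0.85, 0,0,2.5,0,0,0,0.85, 0,0,2.5,0,0,0,0.85, 0,0,0,0,0,0,0.85]'; python3 -m creep '[0,0,0,0,0,0,0, 0,0,0,0,0,0,0, 0,0,0,0,0,0,0, 0,0,0,0,0,0,0, 0,0,0,0,0,0,0]';python3 -c "
from h import *
to([.4304,.2705,.018],.4656)"
```

```text
time: 3.52
eef_pos: [0.4355, 0.2678, 0.0165]
tcp_rot: [0.001, 0.974, 0.228, -0.001]
wrist_force: [0.2, 0.5, -0.4]
gripper_width: 0.848
finger_force: 0.0
time: 4.15
eef_pos: [0.4365, 0.27, 0.0185]
tcp_rot: [-0.0, 0.973, 0.229, 0.001]
wrist_force: [0.3, -0.1, 6.4]
gripper_width: 0.685
finger_force: 66.8
t 4.15 p [0.4365 0.27   0.0185] shift cm [-0.52 -0.31  0.05] turn [ 0.02 -0.12 -0.22] F [ 0.3 -0.1  6.4]
```

```bash
python3 -m creep '[0,0,-2.5,0,0,0,0, 0,0,-5,0,0,0,0, 0,0,-3,0,0,0,0]'; python3 -m creep '[-0.3,5.2,0,0,0,0,0, -0.3,5.2,0,0,0,0,0, -0.3,5.2,0,0,0,0,0, -0.3,5.2,0,0,0,0,0, -0.3,5.2,0,0,0,0,0, -0.3,5.2,0,0,0,0,0, -0.3,5.2,0,0,0,0,0]';python3 -m creep '[0,0,0,0,0,8.2,0, 0,0,0,0,0,8.2,0, 0,0,0,0,0,8.2,0, 0,0,0,0,0,8.2,0, 0,0,0,0,0,0,0,0,0,0,0,0,0,0]'; python3 - <<'E'
from h import *
to([.5804,-.0661,.035],np.radians(-6.34))
ci=ctrl.camera_info("wrist");im=ctrl.get_image("wrist")[:,:,::-1].copy()
H=[.5469,-.0759,0,-.1106]
for p in proj("",place(H,[[10,51.5,27],[10,81.5,27],[60,-130,27],[60,130,27],[60,51.5,27],[90,-130,27],[60,0,27]]),ci):cv2.circle(im,tuple(int(round(v)) for v in p),3,(0,255,0),1)
cv2.imwrite("pics/w2.png",im)
E
```

```text
time: 4.53
eef_pos: [0.4359, 0.2703, 0.1244]
tcp_rot: [-0.0, 0.973, 0.229, 0.001]
wrist_force: [1.3, 0.5, -1.1]
gripper_width: 0.689
finger_force: 65.9
time: 5.4
eef_pos: [0.5793, -0.0667, 0.1223]
tcp_rot: [-0.0, 0.973, 0.229, -0.0]
wrist_force: [0.6, 0.2, -0.4]
gripper_width: 0.69
finger_force: 66.0
time: 6.15
eef_pos: [0.5788, -0.0651, 0.1223]
tcp_rot: [-0.0, 0.999, -0.054, -0.0]
wrist_force: [-0.6, -0.8, -0.8]
gripper_width: 0.686
finger_force: 65.9
t 6.15 p [ 0.5788 -0.0651  0.1223] shift cm [0.17 0.09 8.73] turn [-0.01  0.02  0.15] F [-0.6 -0.8 -0.8]
```

View pics/w2.png

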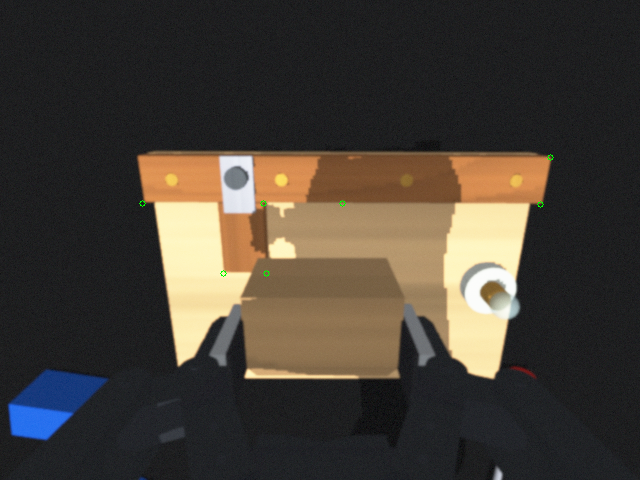

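The hook overlay matches the fence and stop edges to about 2 px, and the block is held square at (245–400, 260–375). Next I lower it to just above the board.

```bash
python3 -m creep '[0.17,0.1,2.7,0,0,0.15,0, 0,0,3,0,0,0,0, 0,0,2.5,0,0,0,0, 0,0,0.6,0,0,0,0, 0,0,0.3,0,0,0,0, 0,0,0,0,0,0,0]';python3 -c "
from h import *
to([.5893,-.0590,.0305],np.radians(-6.34))"
```

```text
time: 6.95
eef_pos: [0.5813, -0.0665, 0.0321]
tcp_rot: [-0.0, 0.998, -0.056, 0.001]
wrist_force: [-0.1, 0.0, -0.5]
gripper_width: 0.687
finger_force: 65.9
t 6.95 p [ 0.5813 -0.0665  0.0321] shift cm [ 0.71 -0.83  0.17] turn [-0.01 -0.09 -0.12] F [-0.1  0.  -0.5]
```

```bash
python3 -m creep '[0.3,-0.3,0.05,0,0,0,0, 0,-0.2,0,0,0,0,0, 0,-0.1,0,0,0,0,0, 0,0,0,0,0,0,0]';python3 -m creep '[0,-0.1,0,0,0,0,0, 0,0,0,0,0,0,0]';python3 -m creep '[0,-0.1,0,0,0,0,0, 0,0,0,0,0,0,0]'; python3 -c "
from h import *
to([.5893,-.0590,.0305],np.radians(-6.34))"
```

```text
time: 7.45
eef_pos: [0.5843, -0.0606, 0.0309]
tcp_rot: [-0.0, 0.998, -0.056, 0.0]
wrist_force: [1.2, 0.1, -1.0]
gripper_width: 0.686
finger_force: 65.9
time: 7.7
eef_pos: [0.5844, -0.0597, 0.0308]
tcp_rot: [-0.0, 0.998, -0.056, -0.0]
wrist_force: [-0.5, 0.3, -1.2]
gripper_width: 0.688
finger_force: 65.9
time: 7.95
eef_pos: [0.5845, -0.0586, 0.0308]
tcp_rot: [-0.0, 0.998, -0.056, -0.0]
wrist_force: [0.7, 0.5, -1.0]
gripper_width: 0.687
finger_force: 65.9
t 7.95 p [ 0.5845 -0.0586  0.0308] shift cm [ 0.48 -0.02  0.03] turn [-0.01  0.   -0.12] F [ 0.7  0.5 -1. ]
```

```bash
python3 -m creep '[0,-0.1,0,0,0,0,0, 0,0,0,0,0,0,0]'|sed -n 2,4p;python3 -m creep '[0,-0.1,0,0,0,0,0, 0,0,0,0,0,0,0]'|sed -n 2,4p;python3 -m creep '[0,-0.1,0,0,0,0,0, 0,0,0,0,0,0,0]'|sed -n 2,4p
```

```text
eef_pos: [0.5847, -0.0576, 0.0308]
tcp_rot: [-0.0, 0.998, -0.056, 0.0]
wrist_force: [0.6, 0.2, -0.7]
eef_pos: [0.5848, -0.0569, 0.0309]
tcp_rot: [0.0, 0.998, -0.056, 0.0]
wrist_force: [0.3, -0.9, -1.0]
eef_pos: [0.5847, -0.0568, 0.0309]
tcp_rot: [0.001, 0.998, -0.057, -0.0]
wrist_force: [-0.0, -2.2, -0.8]
```

Contact with the stop. Next the fence.

```bash
python3 -m creep '[0.3,0,0,0,0,0,0, 0,0,0,0,0,0,0]'|sed -n 2,4p;python3 -m creep '[0.1,0,0,0,0,0,0, 0,0,0,0,0,0,0]'|sed -n 2,4p;python3 -m creep '[0.1,0,0,0,0,0,0, 0,0,0,0,0,0,0]'|sed -n 2,4p;python3 -m creep '[0.1,0,0,0,0,0,0, 0,0,0,0,0,0,0]'|sed -n 2,4p
```

```text
eef_pos: [0.5876, -0.0571, 0.0307]
tcp_rot: [0.001, 0.998, -0.057, -0.0]
wrist_force: [-1.3, -3.5, -0.4]
eef_pos: [0.5882, -0.0572, 0.0307]
tcp_rot: [0.001, 0.998, -0.057, -0.001]
wrist_force: [-2.6, -4.7, 0.1]
eef_pos: [0.5883, -0.0572, 0.0307]
tcp_rot: [0.001, 0.998, -0.057, -0.002]
wrist_force: [-3.7, -3.9, 1.6]
eef_pos: [0.5883, -0.0572, 0.0307]
tcp_rot: [0.001, 0.998, -0.056, -0.003]
wrist_force: [-5.0, -3.7, 3.8]
```

```bash
python3 -m creep '[-0.1,0,0.05,0,0,0,0, 0,0,0,0,0,0,0]'|sed -n 2,4p;python3 -m creep '[0,0,0,0,0,0,0.78, 0,0,0,0,0,0,0.78, 0,0,0,0,0,0,0.78]'; python3 -m creep '[0,0,-1,0,0,0,0.78, 0,0,-2,0,0,0,0.78, 0,0,-4,0,0,0,0.78, 0,0,-5,0,0,0,0, 0,0,0,0,0,0,0]'
python3 - <<'E'
from h import *
ci=ctrl.camera_info("wrist");im=ctrl.get_image("wrist")[:,:,::-1].copy()
cv2.imwrite("pics/w3.png",im);to([.5893,-.0590,.0305],np.radians(-6.34))
print(ci["rvec"],ci["tvec"], ctrl.state()["joint_pos"])
np.savez("w3.npz",rvec=ci["rvec"],tvec=ci["tvec"],K=ci["K"])
E
```

```text
eef_pos: [0.5883, -0.0572, 0.0307]
tcp_rot: [0.001, 0.998, -0.057, -0.002]
wrist_force: [-4.5, -4.5, 4.3]
time: 10.32
eef_pos: [0.5906, -0.055, 0.0305]
tcp_rot: [-0.001, 0.998, -0.056, 0.001]
wrist_force: [-0.2, -0.3, 0.1]
gripper_width: 0.781
finger_force: 0.0
time: 10.95
eef_pos: [0.5933, -0.0564, 0.1556]
tcp_rot: [-0.0, 0.998, -0.056, 0.006]
wrist_force: [0.9, 0.7, -0.3]
gripper_width: 0.366
finger_force: 0.0
t 11.0 p [ 0.5914 -0.0563  0.1531] shift cm [-0.24  0.3  12.26] turn [-0.03 -0.33 -0.13] F [ 0.7 -0.3  0.1]
[-1.9374459   2.17074475  0.34807556] [0.00978361 0.55127194 0.49641899] [ 0.07986971  0.6084967  -0.03463485  1.69134682  0.02632573  0.83646819
 -1.64976403]
```

View pics/w3.png

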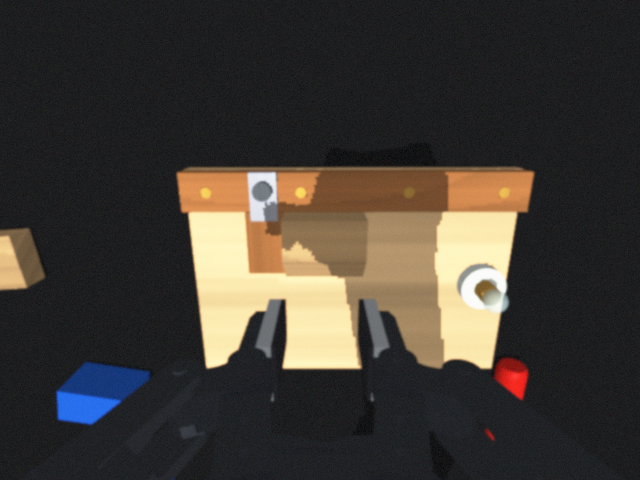

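The block sits home in the corner at (283–368, 208–275), end on the stop, and I've let go of it. Now I shut the fingers, back off and tilt 45°.

```bash
python3 -m creep '[-4,0,0,0,0,0,0, -4,0.1,0,0,9,0,0, 0,0,0,0,9,0,0, 0,0,0,0,9,0,0, 0,0,0,0,9,0,0, 0,0,0,0,9,0,0, 0,0,0,0,0,0,0]'
cat >> h.py <<'E'
def push(P,yaw,th):
    p,R=tool();D=Ro.from_matrix(np.c_[[np.cos(yaw),np.sin(yaw),0],[np.sin(yaw),-np.cos(yaw),0],[0,0,-1]])*Ro.from_euler("y",th,degrees=True)
    print("p",p.round(4),"shift cm now",(R.inv().apply(np.array(P)-p)*100).round(2),"after turn",(D.inv().apply(np.array(P)-p)*100).round(2),"turn",np.degrees((R.inv()*D).as_rotvec()).round(2),ctrl.state()["joint_pos"].round(2))
E
python3 -c "
from h import *
push([.5682,-.0550,.042],np.radians(-6.34),45)"
```

```text
time: 11.88
eef_pos: [0.5231, -0.0495, 0.1835]
tcp_rot: [0.016, 0.966, -0.054, 0.253]
wrist_force: [-0.4, 0.0, 0.1]
gripper_width: -0.003
finger_force: 0.0
p [ 0.5231 -0.0495  0.1835] shift cm now [-2.980e+00 -1.000e-02  1.456e+01] after turn [-6.79  0.05 13.22] turn [ 0.23 15.65  0.06] [-0.04  0.35  0.09  2.27  0.68  0.01 -2.33]
```

The tilt stopped at 29° because joint 6 hit its limit. Lower and farther out it should allow more, so I'll approach and try again.

```bash
python3 -m creep '[-2.1,0,4.5,0,0,0,0, -2.1,0,4.4,0,0,0,0, 0,0,0,0.2,8,0,0, 0,0,0,0,7.6,0,0, 0,0,0,0,0,0,0]'
python3 -c "
from h import *
push([.5682,-.0550,.042],np.radians(-6.34),45)"
```

```text
time: 12.5
eef_pos: [0.572, -0.054, 0.2189]
tcp_rot: [0.019, 0.953, -0.053, 0.299]
wrist_force: [-0.5, -0.3, -0.3]
gripper_width: 0.003
finger_force: 0.0
p [ 0.572  -0.054   0.2189] shift cm now [-10.42   0.07  14.3 ] after turn [-12.77   0.14  12.25] turn [ 0.27 10.12  0.05] [-0.05  0.34  0.1   2.19  1.19  0.01 -2.84]
```

A flat 45° approach would need a wrist flip across the joint-6 limit. A 20° tilt is enough, because the push direction is set by the motion and the tip's front edge can bear on the middle of the bevel. Backing to 20° now.

```bash
python3 -m creep '[0,0,0,0.1,-7.5,0,0, 0,0,0,0.1,-7.4,0,0, -2,0,0,0,0,0,0, -2,0,0,0,0,0,0, 0,0,0,0,0,0,0]'
python3 -c "
from h import *
push([.538,-.0516,.055],np.radians(-6.34),20)"
```

```text
time: 13.12
eef_pos: [0.5391, -0.055, 0.1802]
tcp_rot: [0.032, 0.972, -0.053, 0.228]
wrist_force: [0.0, -0.1, 0.2]
gripper_width: 0.002
finger_force: 0.0
p [ 0.5391 -0.055   0.1802] shift cm now [-5.73 -0.79 11.11] after turn [-4.42 -0.32 11.71] turn [ 2.18 -6.56  0.43] [ 0.24  0.39 -0.29  2.19  1.05  0.23 -2.68]
```

```bash
python3 -m creep '[0,0,0,2.2,-6.6,0.4,0, 0,0,0,0,0,0,0, -1.5,-0.1,3.9,0,0,0,0, -1.5,-0.1,3.9,0,0,0,0, -1.4,-0.1,3.9,0,0,0,0, 0,0,0,0,0,0,0]'
python3 -c "
from h import *
push([.538,-.0516,.045],np.radians(-6.34),20)"
```

```text
time: 13.88
eef_pos: [0.554, -0.0561, 0.0716]
tcp_rot: [0.019, 0.982, -0.054, 0.178]
wrist_force: [0.5, 0.1, -0.6]
gripper_width: 0.003
finger_force: 0.0
p [ 0.554  -0.0561  0.0716] shift cm now [-2.47 -0.31  1.91] after turn [-2.45 -0.27  1.94] turn [ 1.02 -0.58  0.18] [ 0.    0.61  0.05  2.17  1.2   0.01 -2.84]
```

```bash
python3 -m creep '[-1.5,0,-1.5,0,0,0,0, -1.5,0,-1.5,1,-6.5,0.2,0, 0,0,0,0,-6,0,0, 0,0,0,0,0,0,0]'
python3 -c "
from h import *
push([.538,-.0516,.052],np.radians(-6.34),8)"
```

```text
time: 14.38
eef_pos: [0.5308, -0.0557, 0.0745]
tcp_rot: [0.014, 0.992, -0.062, 0.105]
wrist_force: [-1.1, -0.2, 1.0]
gripper_width: -0.001
finger_force: 0.0
p [ 0.5308 -0.0557  0.0745] shift cm now [ 0.17 -0.53  2.33] after turn [ 0.35 -0.49  2.32] turn [ 0.94 -4.16 -0.72] [ 0.39  0.65 -0.5   2.09  0.96  0.41 -2.58]
```

```bash
python3 -m creep '[0,0,0,0.9,-4.2,-0.7,0, 0.35,-0.5,1.0,0,0,0,0, 0,0,1.3,0,0,0,0, 0,0,0,0,0,0,0]'
python3 -c "
from h import *
push([.5574,-.0537,.0405],np.radians(-6.34),8)"
```

```text
time: 14.88
eef_pos: [0.5339, -0.0502, 0.0487]
tcp_rot: [0.008, 0.997, -0.051, 0.065]
wrist_force: [-0.0, 0.6, 0.2]
gripper_width: -0.002
finger_force: 0.0
p [ 0.5339 -0.0502  0.0487] shift cm now [2.25 0.1  1.12] after turn [2.24 0.09 1.14] turn [0.43 0.56 0.53] [ 0.41  0.73 -0.55  2.03  0.89  0.5  -2.48]
```

```bash
python3 -m creep '[1.2,0.1,0.3,0.4,0.5,0.5,0, 0,0,0,0,0,0,0]'|sed -n 2,4p;python3 -m creep '[0.5,0,0.4,0,0,0,0, 0,0,0,0,0,0,0]'|sed -n 2,4p
python3 -m creep '[0.25,0,0.2,0,0,0,0, 0,0,0,0,0,0,0]'|sed -n 2,4p;python3 -m creep '[0.25,0,0.2,0,0,0,0, 0,0,0,0,0,0,0]'|sed -n 2,4p
python3 - <<'E'
import cv2,numpy as np
from cell import ctrl
s=ctrl.get_image("scene")[225:300,240:340,::-1];t=ctrl.get_image("top")[170:245,280:380,::-1]
cv2.imwrite("pics/p1.png",np.vstack([cv2.resize(i,(400,300),interpolation=cv2.INTER_CUBIC) for i in(s,t)]))
E
```

```text
eef_pos: [0.5488, -0.0535, 0.0489]
tcp_rot: [0.003, 0.996, -0.056, 0.071]
wrist_force: [-0.5, 0.5, 0.2]
eef_pos: [0.5534, -0.0539, 0.0454]
tcp_rot: [0.003, 0.996, -0.056, 0.07]
wrist_force: [-0.5, 0.4, -0.1]
eef_pos: [0.5558, -0.0541, 0.0438]
tcp_rot: [0.003, 0.996, -0.056, 0.07]
wrist_force: [-0.1, -0.6, -0.2]
eef_pos: [0.5586, -0.0544, 0.0422]
tcp_rot: [0.003, 0.996, -0.056, 0.07]
wrist_force: [-0.1, 0.2, -0.3]
```

View pics/p1.png

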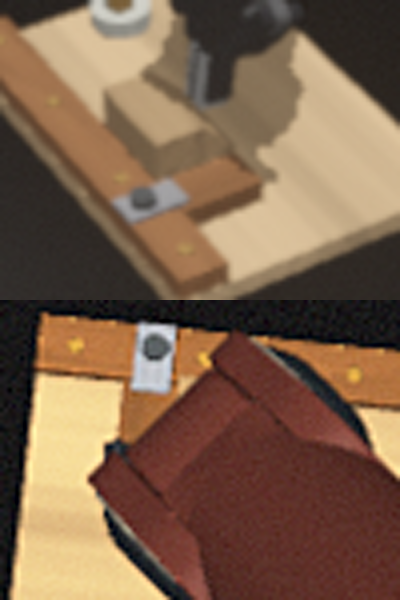

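Scene crop: the block lies flat against fence and stop at (105–225, 80–170), and the fingertip is just short of the bevel at (210,95). Continuing the slanting advance.

```bash
for i in 1; do python3 -m creep '[0.2,0,0.22,0,0,0,0, 0,0,0,0,0,0,0]'|sed -n 2,4p;python3 -m creep '[0.2,0,0.22,0,0,0,0, 0,0,0,0,0,0,0]'|sed -n 2,4p;python3 -m creep '[0.2,0,0.22,0,0,0,0, 0,0,0,0,0,0,0]'|sed -n 2,4p; done
```

```text
eef_pos: [0.5605, -0.0545, 0.0406]
tcp_rot: [0.003, 0.996, -0.056, 0.07]
wrist_force: [-2.3, -0.4, 2.5]
eef_pos: [0.5607, -0.0545, 0.0403]
tcp_rot: [0.005, 0.996, -0.056, 0.069]
wrist_force: [-11.1, 0.3, 20.9]
eef_pos: [0.5608, -0.0546, 0.04]
tcp_rot: [0.006, 0.996, -0.055, 0.068]
wrist_force: [-20.4, 1.1, 37.4]
```

Contact, but the push is too steep: 20 N along against 37 N down. I'll rebalance towards the fence without breaking contact.

```bash
python3 -m creep '[0.1,-0.03,-0.09,0,0,0,0, 0,0,0,0,0,0,0]'|sed -n 2,4p;python3 -m creep '[0.1,-0.03,-0.06,0,0,0,0, 0,0,0,0,0,0,0]'|sed -n 2,4p
```

```text
eef_pos: [0.5608, -0.0546, 0.0401]
tcp_rot: [0.006, 0.996, -0.055, 0.067]
wrist_force: [-19.4, 0.2, 32.6]
eef_pos: [0.5608, -0.0545, 0.0402]
tcp_rot: [0.006, 0.996, -0.056, 0.065]
wrist_force: [-19.6, -0.2, 30.6]
```

```bash
python3 -m creep '[0.1,-0.02,-0.08,0,0,0,0, 0,0,0,0,0,0,0]'|sed -n 2,4p;python3 -m creep '[0.1,0,-0.06,0,0,0,0, 0,0,0,0,0,0,0]'|sed -n 2,4p;python3 -m creep '[0,0,0,0,0,0,0, 0,0,0,0,0,0,0]'|sed -n 2,4p
```

```text
eef_pos: [0.5608, -0.0546, 0.0403]
tcp_rot: [0.006, 0.996, -0.056, 0.064]
wrist_force: [-18.9, 0.4, 26.5]
eef_pos: [0.5609, -0.0545, 0.0403]
tcp_rot: [0.006, 0.996, -0.056, 0.063]
wrist_force: [-19.4, 1.1, 24.1]
eef_pos: [0.5608, -0.0545, 0.0403]
tcp_rot: [0.006, 0.996, -0.056, 0.063]
wrist_force: [-19.2, 0.2, 23.5]
```

```bash
python3 -m creep '[0.2,-0.03,-0.05,0,0,0,0, 0,0,0,0,0,0,0]'|sed -n 2,4p;python3 -m creep '[0.2,0,-0.1,0,0,0,0, 0,0,0,0,0,0,0]'|sed -n 2,4p;python3 -m creep '[0,0,0,0,0,0,0, 0,0,0,0,0,0,0]'|sed -n 2,4p
```

```text
eef_pos: [0.5609, -0.0545, 0.0404]
tcp_rot: [0.006, 0.997, -0.056, 0.061]
wrist_force: [-21.0, 1.4, 24.5]
eef_pos: [0.5609, -0.0546, 0.0405]
tcp_rot: [0.006, 0.997, -0.056, 0.059]
wrist_force: [-22.4, 1.9, 20.2]
eef_pos: [0.5609, -0.0546, 0.0405]
tcp_rot: [0.006, 0.997, -0.056, 0.059]
wrist_force: [-22.2, 1.3, 19.8]
```

```bash
python3 -m creep '[0.15,-0.1,-0.06,0,0,0,0, 0,0,0,0,0,0,0]'|sed -n 2,4p;python3 -m creep '[0,0,0,0,0,0,0, 0,0,0,0,0,0,0]'
python3 - <<'E'
import cv2,numpy as np
from cell import ctrl
s=ctrl.get_image("scene")[235:295,250:330,::-1];t=ctrl.get_image("wrist")[:,:,::-1]
cv2.imwrite("pics/p2.png",np.hstack([cv2.resize(i,(400,300),interpolation=cv2.INTER_CUBIC) for i in(s,t)]))
E
```

```text
eef_pos: [0.5609, -0.0546, 0.0405]
tcp_rot: [0.007, 0.997, -0.056, 0.058]
wrist_force: [-23.9, 0.6, 17.9]
time: 19.23
eef_pos: [0.5609, -0.0546, 0.0405]
tcp_rot: [0.007, 0.997, -0.056, 0.058]
wrist_force: [-22.0, 1.7, 17.8]
gripper_width: 0.001
finger_force: 14.7
```

View pics/p2.png

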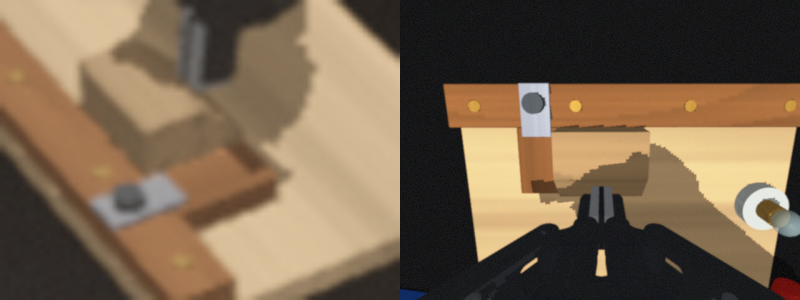

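The last view shows the block flush with the fence and with the stop (column 552), and the fingertip on the bevel. The push holds steady at about 22 N along and 18 N down.

```bash
python3 -c "
from cell import ctrl
print(ctrl.sign_off())"
```

```text
the job is handed in; nothing more can be done
None
```

I laid the block in the corner, released it and handed the job in at about 19 s while still pushing on the bevel, about 22 N towards the fence and 18 N down; the last picture shows it flush with fence and stop.

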